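# Try the freewheel hubs and sort them by the way they grip

## Task

Try out and sort the freewheel hubs on the desk: turn the wing knob of each both ways to find which way it grips and carries its drum along and which way it spins loose, and work it at least half a turn round in the loose direction, to and fro as need be. Then slide those that grip clockwise (seen from above) in between the wooden rails and those that grip anticlockwise in between the steel rails. Keep the hubs standing flat on the desk, never lifted or tipped, and leave the cardboard tube among them where it is.

Things in the scene. Friction and masses are not known exactly. Their poses are not given: they have to be found in the camera images.
- hub_1: a freewheel hub, loose on the desk: round aluminium drum, 72 mm across its slippery foot, 64 mm above it, 28 mm high (lug 31 mm), 0.6 to 0.9 kg, a black wing knob on top; a small dark lug on the lid's rim with a dark rib below it (at the drum's +x) shows how the drum stands. Origin at the centre of the underside, z up. All hubs look alike; which way one grips differs. May be absent
- hub_1_wing (a point): centre of hub_1's wing knob, 45 mm above the desk; the wing is 46 mm long (along this point's x), 14 mm thick (along its y) and 30 mm high (30 to 60 mm above the desk)
- hub_1_knob (a joint): angle of hub_1's knob relative to its own drum, rad, positive anticlockwise from above, within 0.1 of 0 at the start, no stops, stays as left. Turned one way it spins loose (about 0.015 N m) and the drum stays still on the desk; the other way it grips after at most 0.4 rad of play and the drum turns along on the desk (0.04 to 0.08 N m). Half a turn is 3.14
- hub_2: a freewheel hub, looks like hub_1; it may differ in which way it grips; may be absent
- hub_2_wing (a point): centre of hub_2's wing knob, 45 mm above the desk; the wing is 46 mm long (along this point's x), 14 mm thick (along its y) and 30 mm high (30 to 60 mm above the desk)
- hub_2_knob (a joint): angle of hub_2's knob relative to its own drum, rad, positive anticlockwise from above, within 0.1 of 0 at the start, no stops, stays as left. Turned one way it spins loose (about 0.015 N m) and the drum stays still on the desk; the other way it grips after at most 0.4 rad of play and the drum turns along on the desk (0.04 to 0.08 N m). Half a turn is 3.14
- hub_3: a freewheel hub, looks like hub_1; it may differ in which way it grips; may be absent
- hub_3_wing (a point): centre of hub_3's wing knob, 45 mm above the desk; the wing is 46 mm long (along this point's x), 14 mm thick (along its y) and 30 mm high (30 to 60 mm above the desk)
- hub_3_knob (a joint): angle of hub_3's knob relative to its own drum, rad, positive anticlockwise from above, within 0.1 of 0 at the start, no stops, stays as left. Turned one way it spins loose (about 0.015 N m) and the drum stays still on the desk; the other way it grips after at most 0.4 rad of play and the drum turns along on the desk (0.04 to 0.08 N m). Half a turn is 3.14
- hub_4: a freewheel hub, looks like hub_1; it may differ in which way it grips; may be absent
- hub_4_wing (a point): centre of hub_4's wing knob, 45 mm above the desk; the wing is 46 mm long (along this point's x), 14 mm thick (along its y) and 30 mm high (30 to 60 mm above the desk)
- hub_4_knob (a joint): angle of hub_4's knob relative to its own drum, rad, positive anticlockwise from above, within 0.1 of 0 at the start, no stops, stays as left. Turned one way it spins loose (about 0.015 N m) and the drum stays still on the desk; the other way it grips after at most 0.4 rad of play and the drum turns along on the desk (0.04 to 0.08 N m). Half a turn is 3.14
- hub_5: a freewheel hub, looks like hub_1; it may differ in which way it grips; may be absent
- hub_5_wing (a point): centre of hub_5's wing knob, 45 mm above the desk; the wing is 46 mm long (along this point's x), 14 mm thick (along its y) and 30 mm high (30 to 60 mm above the desk)
- hub_5_knob (a joint): angle of hub_5's knob relative to its own drum, rad, positive anticlockwise from above, within 0.1 of 0 at the start, no stops, stays as left. Turned one way it spins loose (about 0.015 N m) and the drum stays still on the desk; the other way it grips after at most 0.4 rad of play and the drum turns along on the desk (0.04 to 0.08 N m). Half a turn is 3.14
- wood_lane: the wooden lane: two square pale wooden rails (18 mm thick) fixed to the desk, 110 mm apart inside, 260 mm long, 18 mm high; bare desk between them, both ends open. Origin on the desk midway, y along the rails, z up. At the left or right side of the work area, one end towards the middle; takes three hubs one behind the other
- steel_lane: the steel lane: two thin steel angle strips (an upright leg 3 mm thick, a flat leg outwards, 18 mm wide in all) fixed to the desk, 110 mm apart inside, 260 mm long, 18 mm high; bare desk between them, both ends open. Origin on the desk midway, y along the rails, z up. At the left or right side of the work area, one end towards the middle; takes three hubs one behind the other
- edge_strip: a fixed upright aluminium strip along the far edge of the desk, 6 mm thick, 24 mm high, 1080 mm long along its y; keeps the hubs from sliding off; origin at the centre of its underside
- paper_tube: a brown cardboard tube standing on end among the hubs, 68 mm across, 72 mm high, loose; origin at the centre of its underside; to be left where it stands
Things that resemble listed ones, but are neither listed nor needed, are in the scene too. What is shaped like the hub_4 but red is not meant.

How it is judged (in metres and radians):
At the end, for the whole second after the job is handed in: Every hub present stands upright (0.1 rad), at rest, in the right lane (centre within 45 mm of its middle line, 115 mm along it): the wooden one if its knob spun loose anticlockwise (over +2.5 rad against its drum), the steel one if clockwise (below -2.5 rad) (((x of hub_1 in the frame of wood_lane between -0.045 and 0.045 m and y of hub_1 in the frame of wood_lane between -0.115 and 0.115 m and value of joint hub_1_knob above 2.5 rad) or (x of hub_1 in the frame of steel_lane between -0.045 and 0.045 m and y of hub_1 in the frame of steel_lane between -0.115 and 0.115 m and value of joint hub_1_knob below -2.5 rad)) and height (world z) of hub_1 between -0.01 and 0.01 m and angle between each of hub_1, hub_2, hub_3, hub_4, hub_5's own z axis and vertical below 0.1 rad and linear speed of each of hub_1, hub_2, hub_3, hub_4, hub_5 below 0.02 m/s and ((x of hub_2 in the frame of wood_lane between -0.045 and 0.045 m and y of hub_2 in the frame of wood_lane between -0.115 and 0.115 m and value of joint hub_2_knob above 2.5 rad) or (x of hub_2 in the frame of steel_lane between -0.045 and 0.045 m and y of hub_2 in the frame of steel_lane between -0.115 and 0.115 m and value of joint hub_2_knob below -2.5 rad)) and height (world z) of hub_2 between -0.01 and 0.01 m and ((x of hub_3 in the frame of wood_lane between -0.045 and 0.045 m and y of hub_3 in the frame of wood_lane between -0.115 and 0.115 m and value of joint hub_3_knob above 2.5 rad) or (x of hub_3 in the frame of steel_lane between -0.045 and 0.045 m and y of hub_3 in the frame of steel_lane between -0.115 and 0.115 m and value of joint hub_3_knob below -2.5 rad)) and height (world z) of hub_3 between -0.01 and 0.01 m and ((x of hub_4 in the frame of wood_lane between -0.045 and 0.045 m and y of hub_4 in the frame of wood_lane between -0.115 and 0.115 m and value of joint hub_4_knob above 2.5 rad) or (x of hub_4 in the frame of steel_lane between -0.045 and 0.045 m and y of hub_4 in the frame of steel_lane between -0.115 and 0.115 m and value of joint hub_4_knob below -2.5 rad)) and height (world z) of hub_4 between -0.01 and 0.01 m and ((x of hub_5 in the frame of wood_lane between -0.045 and 0.045 m and y of hub_5 in the frame of wood_lane between -0.115 and 0.115 m and value of joint hub_5_knob above 2.5 rad) or (x of hub_5 in the frame of steel_lane between -0.045 and 0.045 m and y of hub_5 in the frame of steel_lane between -0.115 and 0.115 m and value of joint hub_5_knob below -2.5 rad)) and height (world z) of hub_5 between -0.01 and 0.01 m); the robot touches nothing.
It fails at once if a hub lifted, tipped over or off the desk (height (world z) of any of hub_1, hub_2, hub_3, hub_4, hub_5 above 0.03 m or height (world z) of any of hub_1, hub_2, hub_3, hub_4, hub_5 below -0.03 m or angle between any of hub_1, hub_2, hub_3, hub_4, hub_5's own z axis and vertical above 0.5 rad).
It fails at once if the paper tube knocked out of its place (distance of paper_tube from where it was at the start of the episode above 0.05 m).
Of hub_1, hub_2, hub_3, hub_4, hub_5 only 3 to 5 are there at a start; the rules pass over those that are not, and their reading is None.
At some moment in a run one of hub_1, hub_2, hub_3, hub_4, hub_5 may be knocked a few centimetres aside while the robot is not near it.
Once in a run the grip may slacken for a moment while it holds something.
It also fails if it takes over 210 s, if anything falls off the work surface, if the arm or the gripper's body presses on something with over 40 N, if the wrist force passes 120 N, or if a joint passes its speed limit or range.

## Robot

A 6-joint arm with a two-finger parallel gripper is mounted at the origin on the work surface; the furniture and walls round the work are solid. World frame = base frame: x ahead of the robot, y to its left, z up, the work surface at z = 0. Lengths are in mm, angles in rad, forces in N, time in s.
With the tool pointing down it reaches from about 275 to 750 mm from the base axis. Payload 10.2 kg.
Tool frame: the origin (TCP) lies midway between the tips of the shut fingers; the grasp point (between the pads) lies 19 mm behind it (ctrl.grasp_offset is the distance from the TCP to the grasp point, in mm); z points along the fingers, y is the line along which they close (so a half turn about z gives the same grasp; the last joint's range is limited). The gripper opens to 85 mm and grips with 20 to 120 N. Pads are 22 mm wide; open, the fingers measure 114 mm over their backs; the gripper's body (76 mm by 85 mm) begins 54 mm behind the grasp point. The pads swing forward as they close: fully open they stand 13 mm farther back than shut.
Start: joints at [-1.441, 0.313, 1.498, -0, 1.331, -0.223], TCP at [181.389, -492.676, 231.294] pointing down, gripper open.
Joint ranges: [-2.94, 2.94], [-0.97, 2.17], [0.19, 2.56], [-1.23, 4.37], [0.02, 3.11], [-2.88, 2.88]. Speed limits (rad/s): [2.39, 2.39, 3.01, 3.14, 3.14, 3.14].

## Interface

Orientations are given as a unit quaternion [w, x, y, z].
In Python, from rig import ctrl, viewer, models gives the robot as it stands. The module is installed in compiled form; this text tells all that it offers.
- The arm moves only by the shell command python3 -m pendant 'ROWS' [OPENING] [FORCE]. ROWS is text: rows parted by semicolons, each of 4 numbers parted by spaces: the shift along the tool's x, y, z in m, then the turn about the tool's z in rad. In form: x y z yaw; .... A call has 1 to 10 rows; each row shifts and turns the commanded pose from where the row before left it, along the tool's axes as they then stand; what a row does not reach is not made up. A row lasts 1/8 s, in which the tool goes at most 62.5 mm and 10.7 degrees, less where a joint would pass 70% of its speed; a pose out of reach is approached as far as the arm can. A call is refused whole if a number of a shift passes 0.0625 or a number of a turn 0.188, either way. A call with a gripper value outside its range is refused whole. OPENING is the opening, from 0 (shut) to 1 (fully open), set as the call begins (- or left out, the last holds). The fingers move at their own pace and stop on an object; FORCE is the grip in N (left out, the last holds). Time passes only in rows, so rows that do not move let the fingers close. It gives the time, the measured TCP pose, the force, the opening and the grip force at its end, in the units of the state.
- ctrl.sense(): the state, without advancing time (a new reading comes with each control period).
- viewer.capture(name): name is "side" or "top"; returns a dict with "color" (420x560x3 uint8, red, green, blue), "vertical_fov" (degrees; the focal length in pixels is half the picture's height over the tangent of half this angle, whatever the lens; pixels are square), "cx", "cy" (the principal point, pixels), "dist" ([k1, k2, p1, p2, k3] as OpenCV has them; the pictures are not rectified), "pose" (4x4, takes a point from camera to world coordinates). Camera axes: x right, y down, z forward; pixel columns grow to the right and rows downward; lengths in mm; the calibration is good to about 2 mm. A picture is of the moment at which its call begins. There is no depth.
- ctrl.finish_job(): hands the job in; it is judged then, once.
Trained networks look in the newest picture that a camera, given by its name, has taken for a name from the list of things; names that differ only in an ending like _2 or _b are one class to them, and where a whole thing is asked for, a point or a joint stands for the part that bears it (a point fixed in the world has none). Each returns a list of dicts, best first, with "p" (0 to 1); they miss things now and then, are a little off and sometimes report something else, mostly with a low value. They report only what shows in the picture. A call takes as long as a camera call. They do not tell look-alikes from the thing itself.
- models.boxes_of(camera, query): "at" ([x, y, z] in mm, in world coordinates, good to about 4 mm: the middle of the surface that is visible of it).
The state is a dict: "time_s": time; "joints": joint angles; "dq": joint speeds; "tau": joint torques, N m; "eef_pos": TCP position; "ee_rot": TCP orientation; "force": force on the tool from outside, world axes, zero at the start; "wrist_torque": the same for the moment, N m; "grip_width": opening from 0.0 (shut) to 1.0 (fully open); "grip_force": force on a finger pad.
Only numpy, scipy, OpenCV 4.12 (cv2) and the standard library are available. Lean on these libraries where they do the work, as an engineer would, in place of code of your own. Each camera call takes 0.05 s, during which the arm holds its last target. There are 200 camera calls.

## Working session

There is one attempt and no reset: what is moved stays moved. The work goes in short steps, Python scripts to look and compute and a shell command to move; the robot and the scene stay as the last step left them, time stands still between calls to the robot, and variables do not carry over. Pictures are saved under pics/ and viewed, at most 14 in all, crops included, and the job is handed in when it is done.

```bash
mkdir -p pics; cat > h.py <<'E'
import numpy as np, cv2
from rig import ctrl, viewer, models
def cap(n,f=None):
    c=viewer.capture(n)
    if f: cv2.imwrite('pics/'+f,cv2.cvtColor(c['color'],cv2.COLOR_RGB2BGR))
    return c
def K(c):
    f=c['color'].shape[0]/2/np.tan(np.radians(c['vertical_fov'])/2)
    return np.array([[f,0,c['cx']],[0,f,c['cy']],[0,0,1.]])
def p2w(c,uv,z):
    uv=np.array(uv,float).reshape(-1,1,2)
    n=cv2.undistortPoints(uv,K(c),np.array(c['dist'],float)).reshape(-1,2)
    P=np.array(c['pose']); d=np.c_[n,np.ones(len(n))]@P[:3,:3].T; o=P[:3,3]
    return o+d*((z-o[2])/d[:,2])[:,None]
def w2p(c,X):
    P=np.linalg.inv(np.array(c['pose'])); X=np.array(X,float).reshape(-1,3)
    Y=X@P[:3,:3].T+P[:3,3]
    return cv2.projectPoints(Y,np.zeros(3),np.zeros(3),K(c),np.array(c['dist'],float))[0].reshape(-1,2)
E
python3 - <<'E'
from h import *
for n in('top','side'):
    c=cap(n,n+'0.png'); print(n,np.round(c['pose'],2).tolist(),c['vertical_fov'])
    for q in('hub_1','hub_1_wing','wood_lane','steel_lane','paper_tube','edge_strip'):
        print(q,[(np.round(b['at']).tolist(),round(b['p'],2)) for b in models.boxes_of(n,q)])
print(ctrl.sense(),ctrl.grasp_offset)
E
```

```text
top [[-0.01, -0.99, 0.17, 271.99], [-1.0, 0.01, -0.02, -59.87], [0.01, -0.17, -0.99, 1356.72], [0.0, 0.0, 0.0, 1.0]] 56.60368852754745
hub_1 [([582.0, 159.0, 34.0], 0.84), ([411.0, 138.0, 25.0], 0.79), ([418.0, -140.0, 25.0], 0.76), ([411.0, -2.0, 30.0], 0.73), ([304.0, -496.0, 30.0], 0.68), ([584.0, 14.0, 24.0], 0.61), ([647.0, 3.0, 20.0], 0.45), ([416.0, -144.0, 55.0], 0.2)]
hub_1_wing []
wood_lane [([549.0, 348.0, 16.0], 0.92), ([411.0, 138.0, 27.0], 0.37)]
steel_lane [([448.0, -356.0, 5.0], 0.93)]
paper_tube [([594.0, -159.0, 52.0], 0.5)]
edge_strip [([650.0, 3.0, 21.0], 0.9), ([450.0, -356.0, 3.0], 0.26)]
side [[0.99, -0.07, 0.09, 342.07], [-0.12, -0.7, 0.7, -1122.81], [0.01, -0.71, -0.71, 1084.75], [0.0, 0.0, 0.0, 1.0]] 45.46876085143079
hub_1 [([594.0, 145.0, 26.0], 0.9), ([586.0, -5.0, 28.0], 0.74), ([419.0, -159.0, 24.0], 0.66), ([413.0, 125.0, 31.0], 0.65), ([415.0, -5.0, 27.0], 0.59), ([310.0, -523.0, 30.0], 0.57)]
hub_1_wing [([589.0, 155.0, 44.0], 0.7)]
wood_lane [([547.0, 330.0, 17.0], 0.62)]
steel_lane [([446.0, -353.0, 5.0], 0.94)]
paper_tube [([588.0, -180.0, 47.0], 0.89)]
edge_strip [([654.0, -193.0, 22.0], 0.92), ([413.0, 122.0, 30.0], 0.27)]
{'time_s': 0.7, 'joints': array([-1.44136997e+00,  3.12895407e-01,  1.49766852e+00, -5.90584091e-06,
        1.33099523e+00, -2.23401084e-01]), 'dq': array([-0.00086692, -0.00054577,  0.00037781, -0.00066021,  0.00045333,
       -0.00075437]), 'tau': array([-3.39393546e-04, -4.12102783e+01, -2.59871686e+01, -2.34640711e-04,
        5.35241106e-04,  5.41560439e-06]), 'eef_pos': array([ 181.40412592, -492.68341706,  231.30839236]), 'ee_rot': array([ 1.65980315e-05,  9.84479291e-01,  1.75500783e-01, -3.65207666e-06]), 'force': array([ 0.96094966, -0.1283118 , -0.24048964]), 'wrist_torque': array([-0.03208182,  0.04167919,  0.00176809]), 'grip_force': 0.0, 'grip_width': 0.998367593695863} 18.700000000000003
```

View pics/top0.png

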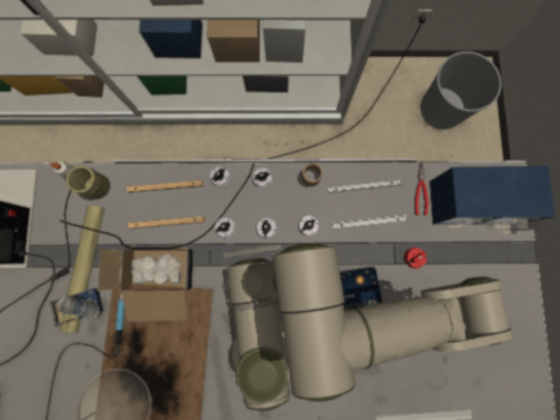

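View pics/side0.png

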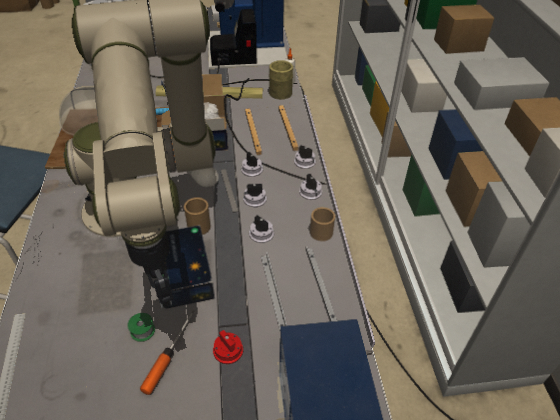

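The five aluminium hubs show in the top picture at about (219,176), (262,177), (225,228), (266,228) and (309,225). The red one at (416,258) is the decoy. The tube is at (312,174), the wooden rails are at left and the steel rails at right. Next is an enlarged crop of all five hubs.

```bash
python3 - <<'E'
from h import *
c=cap('top');s=cap('side')
H=[(582,159),(411,138),(418,-140),(411,-2),(584,14)]
rows=[]
for cam in(c,s):
    r=[]
    for h in H:
        u=w2p(cam,[(*h,30)])[0]; print(np.round(u,1),end=' ')
        M=np.array([[6,0,80-6*u[0]],[0,6,80-6*u[1]]],float)
        r.append(cv2.warpAffine(cam['color'],M,(160,160),flags=cv2.INTER_CUBIC))
    rows.append(np.hstack(r))
cv2.imwrite('pics/z0.png',cv2.cvtColor(np.vstack(rows),cv2.COLOR_RGB2BGR))
# rails in big crop
a=cv2.resize(c['color'][170:245,115:215],None,fx=4,fy=4,interpolation=cv2.INTER_CUBIC)
b=cv2.resize(c['color'][170:245,315:415],None,fx=4,fy=4,interpolation=cv2.INTER_CUBIC)
cv2.imwrite('pics/z1.png',cv2.cvtColor(np.hstack([a,b]),cv2.COLOR_RGB2BGR))
E
```

```text
[220.6 178.3] [225.7 227.3] [307.2 224.7] [266.8 227. ] [262.3 177.6] [301.6 155.6] [250.8 162.9] [260.6 224.7] [254.2 192.1] [309.1 184.8]
```

View pics/z0.png

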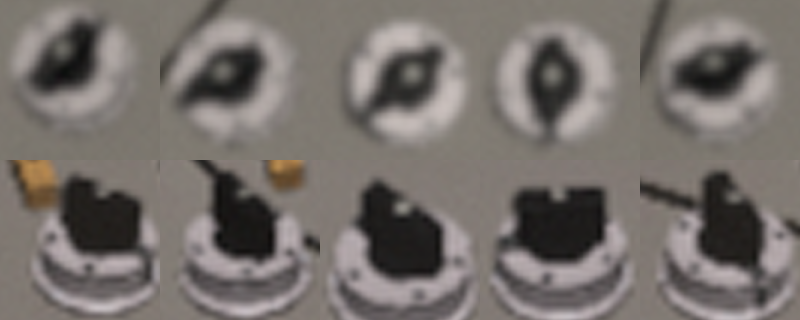

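View pics/z1.png

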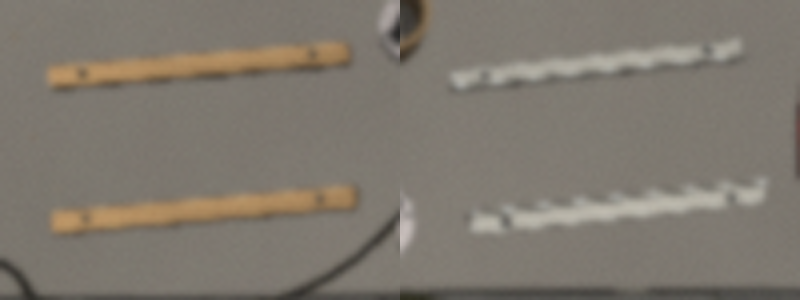

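```bash
cat >> h.py <<'E'
from scipy.optimize import minimize
def dark(c):
    return (c['color'].max(2)<85).astype(np.float32)
def wingpts(x,y,t):
    R=np.array([[np.cos(t),-np.sin(t)],[np.sin(t),np.cos(t)]])
    q=np.array([(a,b) for a in(-23,23) for b in(-6.5,6.5)]+[(a,b) for a in(-7,7) for b in(-10,10)])@R.T+[x,y]
    return [np.array([(u,v,z) for u,v in q[:4] for z in(30,60)]),np.array([(u,v,z) for u,v in q[4:] for z in(30,44)])]
def fitwing(cams,x0,y0,ts=np.linspace(0,np.pi,9)[:-1]):
    S=8;D=[]
    for c in cams:
        u=w2p(c,[(x0,y0,40)])[0]; n=20 if c is cams[0] else 24
        M=np.array([[S,0,S*(n-u[0])],[0,S,S*(n-u[1])]],float)
        g=cv2.warpAffine(c['color'].max(2),M,(2*n*S,2*n*S),flags=cv2.INTER_CUBIC)
        m=(g<85).astype(np.uint8); m=cv2.morphologyEx(m,cv2.MORPH_CLOSE,np.ones((17,17)))
        m=cv2.morphologyEx(m,cv2.MORPH_OPEN,np.ones((21,21)))
        D.append((c,M,m))
    def cost(p):
        t=0
        for c,M,m in D:
            r=np.zeros_like(m)
            for P in wingpts(*p):
                h=cv2.convexHull((w2p(c,P)@M[:,:2].T+M[:,2]).astype(np.float32))
                cv2.fillConvexPoly(r,np.round(h*16).astype(np.int32),1,shift=4)
            t+=1-(r&m).sum()/max(1,(r|m).sum())
        return t
    best=min((minimize(cost,(x0,y0,t),method='Nelder-Mead',options=dict(initial_simplex=[(x0,y0,t),(x0+6,y0,t),(x0,y0+6,t),(x0,y0,t+.3)],maxfev=120)) for t in ts),key=lambda r:r.fun)
    x,y,t=best.x; return round(x,1),round(y,1),round((t+np.pi/2)%np.pi-np.pi/2,3),round(best.fun/len(cams),2)
E
python3 - <<'E'
from h import *
c=cap('top');s=cap('side')
for h in [(582,159),(411,138),(418,-140),(411,-2),(584,14)]:
    print(h,fitwing([c,s],*h),fitwing([c],*h),fitwing([s],*h))
for n,o,P in(('wood',(115,170),[(50,77),(350,52),(52,222),(356,196)]),('steel',(315,170),[(50,80),(342,48),(72,222),(366,190)])):
    w=p2w(c,np.array(P)/4+o,18)[:,:2]; d=w[0]+w[2]-w[1]-w[3]; print(n,np.round(w).tolist(),w.mean(0).round(1),np.arctan2(d[1],d[0]).round(3),np.linalg.norm(d)/2)
E
```

```text
(582, 159) (np.float64(591.4), np.float64(162.5), np.float64(-0.703), np.float64(0.27)) (np.float64(590.5), np.float64(163.8), np.float64(-0.701), np.float64(0.21)) (np.float64(592.1), np.float64(158.4), np.float64(-0.792), np.float64(0.23))
(411, 138) (np.float64(412.0), np.float64(141.8), np.float64(-1.043), np.float64(0.74)) (np.float64(411.6), np.float64(143.9), np.float64(-1.045), np.float64(0.71)) (np.float64(412.2), np.float64(139.6), np.float64(-1.064), np.float64(0.61))
(418, -140) (np.float64(417.3), np.float64(-146.4), np.float64(-0.96), np.float64(0.67)) (np.float64(414.2), np.float64(-136.0), np.float64(1.098), np.float64(0.72)) (np.float64(417.5), np.float64(-149.8), np.float64(-0.984), np.float64(0.16))
(411, -2) (np.float64(411.2), np.float64(0.9), np.float64(-0.102), np.float64(0.62)) (np.float64(407.7), np.float64(3.0), np.float64(-0.005), np.float64(0.58)) (np.float64(410.7), np.float64(-3.1), np.float64(-0.053), np.float64(0.37))
(584, 14) (np.float64(587.3), np.float64(13.8), np.float64(-1.246), np.float64(0.25)) (np.float64(586.0), np.float64(16.5), np.float64(-1.268), np.float64(0.22)) (np.float64(588.1), np.float64(10.3), np.float64(-1.295), np.float64(0.2))
wood [[548.0, 484.0], [568.0, 224.0], [421.0, 474.0], [441.0, 215.0]] [494.6 349.1] 1.651 260.35280676007056
steel [[541.0, -214.0], [568.0, -473.0], [416.0, -230.0], [442.0, -486.0]] [ 491.7 -350.6] 1.674 259.030287024686
```

```bash
cat >> h.py <<'E'
def st():
    s=ctrl.sense(); w,a,b,d=s['ee_rot']; th=2*np.arctan2(b,a)
    return s,s['eef_pos'],th
def plan(x,y,z,th=None):
    s,p,t0=st()
    q1=np.arctan2(y,x)
    if th is None: th=t0
    th=th+np.pi*2*np.round((s['joints'][0]+np.pi/2-s['joints'][5]-th)/(2*np.pi)) if False else th
    best=None
    # branch reported by q6 at goal, from current continuous q6
    cont=s['joints'][0]+np.pi/2-s['joints'][5]
    out=[]
    for k in range(-4,5):
        T=th+k*np.pi; q6=q1+np.pi/2-T
        if abs(q6)<2.8:
            dx,dy=x-p[0],y-p[1]
            lx=dx*np.cos(T)+dy*np.sin(T); ly=dx*np.sin(T)-dy*np.cos(T)
            out.append((round(-(T-cont),3),round(lx),round(ly),round(p[2]-z),round(q6,2)))
    print('dyaw, lx, ly, lz(mm), q6end:',out)
def show():
    s,p,t=st(); print('t',round(s['time_s'],1),'p',p.round(1),'th',round(s['joints'][0]+np.pi/2-s['joints'][5],3),'q6',round(s['joints'][5],2),'F',s['force'].round(1),'T',s['wrist_torque'].round(3),'g',round(s['grip_width'],3),round(s['grip_force'],1))
E
python3 -c "
from h import *
show();plan(417.5,-147,110,-.97)"
```

```text
t 0.9 p [ 181.4 -492.7  231.3] th 0.353 q6 -0.22 F [ 1.  -0.1  0.2] T [ 0.059 -0.059 -0.036] g 1.004 0.0
dyaw, lx, ly, lz(mm), q6end: [(np.float64(1.323), -152, -390, 121, np.float64(2.2)), (np.float64(-1.819), 152, 390, 121, np.float64(-0.94))]
```

```bash
python3 -m pendant '0 0 0 -0.182;0 0 0 -0.182;0 0 0 -0.182;0 0 0 -0.182;0 0 0 -0.182;0 0 0 -0.182;0 0 0 -0.182;0 0 0 -0.182;0 0 0 -0.182;0 0 0 -0.182' 0.6 40
python3 -m pendant '0.015 0.039 0.012 0;0.015 0.039 0.012 0;0.015 0.039 0.012 0;0.015 0.039 0.012 0;0.015 0.039 0.012 0;0.015 0.039 0.012 0;0.015 0.039 0.012 0;0.015 0.039 0.012 0;0.016 0.039 0.012 0;0.016 0.039 0.012 0'
python3 -m pendant '0 0 0 0;0 0 0 0'
python3 -c "
from h import *
show();plan(417.5,-147,36,-.97)"
```

```text
time_s: 2.15
eef_pos: [181.4, -492.7, 231.3]
ee_rot: [0.0, 0.463, 0.886, -0.0]
force: [0.1, 0.2, 0.4]
grip_width: 0.601
grip_force: 0.0
time_s: 3.4
eef_pos: [417.5, -145.4, 111.1]
ee_rot: [0.0, 0.466, 0.885, -0.0]
force: [0.4, -1.1, 0.0]
grip_width: 0.595
grip_force: 0.0
time_s: 3.65
eef_pos: [416.7, -147.0, 111.5]
ee_rot: [0.0, 0.466, 0.885, -0.0]
force: [0.5, -0.2, -0.4]
grip_width: 0.601
grip_force: 0.0
t 3.6 p [ 416.7 -147.   111.5] th 2.173 q6 -1.21 F [ 0.5 -0.2 -0.4] T [0.    0.017 0.035] g 0.601 0.0
dyaw, lx, ly, lz(mm), q6end: [(np.float64(3.143), 0, -1, 76, np.float64(2.2)), (np.float64(0.001), 0, 1, 76, np.float64(-0.94))]
```

```bash
python3 -m pendant '0 0 0.02 0;0 0 0.02 0;0 0 0.02 0;0 0 0.01 0;0 0 0.005 0;0 0 0 0'
python3 -m pendant '0 0 0 0;0 0 0 0;0 0 0 0;0 0 0 0;0 0 0 0;0 0 0 0' 0 40
python3 -c "
from h import *
show()"
python3 -m pendant '0 0 0 -0.1;0 0 0 -0.1;0 0 0 -0.1;0 0 0 -0.1;0 0 0 -0.1;0 0 0 -0.1;0 0 0 -0.1'
python3 -c "
from h import *
show()"
python3 -m pendant '0 0 0 -0.1;0 0 0 -0.1'
python3 -c "
from h import *
show()"
python3 -m pendant '0 0 0 0.1;0 0 0 0.1;0 0 0 0.1;0 0 0 0.1;0 0 0 0.1;0 0 0 0.1;0 0 0 0.1'
python3 -c "
from h import *
show()"
python3 -m pendant '0 0 0 0.1;0 0 0 0.1'
python3 -c "
from h import *
show();cap('side','a1.png')"

```

```text
time_s: 4.4
eef_pos: [416.8, -146.9, 36.5]
ee_rot: [0.0, 0.466, 0.885, -0.0]
force: [-0.1, -0.4, 0.2]
grip_width: 0.599
grip_force: 0.0
time_s: 5.15
eef_pos: [417.3, -146.8, 36.9]
ee_rot: [0.001, 0.466, 0.885, -0.0]
force: [0.6, 0.7, 5.6]
grip_width: 0.153
grip_force: 40.9
t 5.2 p [ 417.3 -146.8   36.9] th 2.173 q6 -1.21 F [0.6 0.7 5.6] T [ 0.11  -0.169 -0.052] g 0.153 40.9
time_s: 6.02
eef_pos: [417.2, -147.0, 36.9]
ee_rot: [0.001, 0.132, 0.991, -0.001]
force: [-1.1, -0.6, 6.4]
grip_width: 0.155
grip_force: 41.0
t 6.0 p [ 417.2 -147.    36.9] th 2.876 q6 -1.91 F [-1.1 -0.6  6.4] T [-0.234  0.104 -0.052] g 0.155 41.0
time_s: 6.28
eef_pos: [417.2, -147.1, 36.9]
ee_rot: [0.001, 0.033, 0.999, -0.001]
force: [0.1, -2.2, 6.3]
grip_width: 0.156
grip_force: 41.0
t 6.3 p [ 417.2 -147.1   36.9] th 3.076 q6 -2.11 F [ 0.1 -2.2  6.3] T [-0.286  0.138 -0.027] g 0.156 41.0
time_s: 7.15
eef_pos: [417.2, -146.9, 36.9]
ee_rot: [0.001, 0.376, 0.926, -0.0]
force: [-0.1, -0.2, 5.7]
grip_width: 0.155
grip_force: 41.0
t 7.2 p [ 417.2 -146.9   36.9] th 2.37 q6 -1.4 F [-0.1 -0.2  5.7] T [-0.024 -0.029  0.137] g 0.155 41.0
time_s: 7.4
eef_pos: [417.2, -146.9, 36.9]
ee_rot: [0.001, 0.467, 0.884, -0.0]
force: [0.4, 0.4, 6.0]
grip_width: 0.154
grip_force: 41.0
t 7.4 p [ 417.2 -146.9   36.9] th 2.17 q6 -1.2 F [0.4 0.4 6. ] T [-0.036 -0.062  0.101] g 0.154 41.0
```

```bash
cat > t.py <<'E'
from h import *
s,p,t=st(); print('   Tz %.3f'%s['wrist_torque'][2], 'Fz %.1f'%s['force'][2],'g %.3f %.0f'%(s['grip_width'],s['grip_force']))
E
for i in 1; do
python3 -m pendant '0 0 -0.0005 0.1;0 0 0 0.1;0 0 0 0.1' >/dev/null; python3 t.py
python3 -m pendant '0 0 0 0.1;0 0 0 0.1' >/dev/null; python3 t.py
python3 -m pendant '0 0 0 0.1;0 0 0 0.1' >/dev/null; python3 t.py
python3 -m pendant '0 0 0 -0.1;0 0 0 -0.1' >/dev/null; python3 t.py
python3 -m pendant '0 0 0 -0.1;0 0 0 -0.1' >/dev/null; python3 t.py
python3 -m pendant '0 0 0 -0.1;0 0 0 -0.1' >/dev/null; python3 t.py
python3 -m pendant '0 0 0 -0.1' >/dev/null; python3 t.py
done
python3 - <<'E'
from h import *
c=cap('side');u=w2p(c,[(417,-147,30)])[0]
M=np.array([[10,0,150-10*u[0]],[0,10,150-10*u[1]]],float)
a=cv2.warpAffine(cv2.cvtColor(cv2.imread('pics/side0.png'),cv2.COLOR_BGR2RGB),M,(300,300),flags=cv2.INTER_CUBIC)
b=cv2.warpAffine(c['color'],M,(300,300),flags=cv2.INTER_CUBIC)
cv2.imwrite('pics/z2.png',cv2.cvtColor(np.hstack([a,b]),cv2.COLOR_RGB2BGR)); show()
E
```

```text
Tz 0.034 Fz 0.8 g 0.154 40
   Tz 0.032 Fz 0.4 g 0.151 40
   Tz 0.070 Fz 1.9 g 0.152 40
   Tz -0.017 Fz 1.5 g 0.150 40
   Tz -0.026 Fz 2.3 g 0.156 40
   Tz -0.066 Fz 2.5 g 0.155 40
   Tz 0.015 Fz 2.0 g 0.156 40
t 9.2 p [ 416.6 -146.7   37. ] th 2.18 q6 -1.21 F [-1.6 -0.6  1.6] T [-0.229  0.267  0.002] g 0.155 40.5
```

View pics/z2.png

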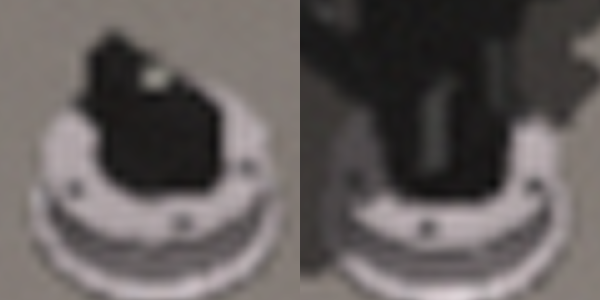

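```bash

python3 -m pendant '0 0 0 0.18;0 0 0 0.18;0 0 0 0.18;0 0 0 0.18;0 0 0 0.18;0 0 0 0.18' >/dev/null; python3 t.py
python3 -m pendant '0 0 0 0.18;0 0 0 0.18;0 0 0 0.18;0 0 0 0.18;0 0 0 0.18;0 0 0 0.18' >/dev/null; python3 t.py
python3 -m pendant '0 0 0 0' >/dev/null; python3 t.py
python3 -c "from h import *;c=cap('top','b1.png');show()"
python3 -m pendant '0 0 0 -0.18;0 0 0 -0.18;0 0 0 -0.18;0 0 0 -0.18;0 0 0 -0.18' >/dev/null; python3 t.py
python3 -m pendant '0 0 0 -0.18;0 0 0 -0.18;0 0 0 -0.18;0 0 0 -0.18;0 0 0 -0.18' >/dev/null; python3 t.py
python3 -m pendant '0 0 0 -0.18;0 0 0 -0.18;0 0 0 -0.18;0 0 0 -0.18;0 0 0 -0.18' >/dev/null; python3 t.py
python3 -m pendant '0 0 0 -0.18;0 0 0 -0.18;0 0 0 -0.18;0 0 0 -0.18;0 0 0 -0.18' >/dev/null; python3 t.py
python3 - <<'E'
from h import *
show()
c=cap('side');d=cap('top')
r=[]
for n,i,j in(('side',c,417),('top',d,417)):
    u=w2p(i,[(417,-147,30)])[0]
    M=np.array([[10,0,150-10*u[0]],[0,10,150-10*u[1]]],float)
    r.append(cv2.warpAffine(i['color'],M,(300,300),flags=cv2.INTER_CUBIC))
cv2.imwrite('pics/z3.png',cv2.cvtColor(np.hstack(r),cv2.COLOR_RGB2BGR))
E
```

```text
Tz 0.107 Fz 2.2 g 0.153 40
   Tz 0.079 Fz 1.4 g 0.152 40
   Tz 0.036 Fz 3.2 g 0.153 40
t 10.9 p [ 416.9 -146.6   37. ] th 0.016 q6 0.95 F [-0.2  1.   3.6] T [0.049 0.022 0.011] g 0.155 40.5
   Tz -0.047 Fz 4.8 g 0.155 41
   Tz -0.038 Fz 7.1 g 0.155 41
   Tz -0.076 Fz 6.4 g 0.151 41
   Tz 0.001 Fz 6.1 g 0.156 41
t 13.4 p [ 416.2 -146.7   36.9] th 3.621 q6 -2.66 F [-3.8 -2.1  6.1] T [-0.373  0.707  0.001] g 0.156 40.9
```

View pics/z3.png

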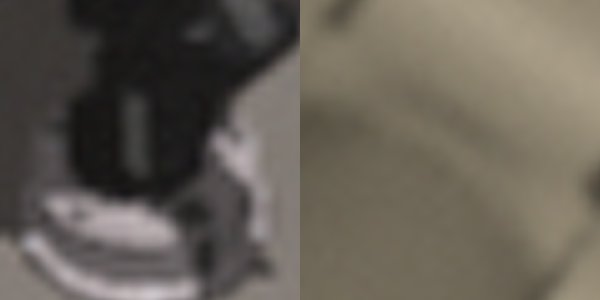

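The lug and rib now stand at the front right, about (200,215) to (205,265) in the crop. The drum has therefore gone clockwise, so hub C grips clockwise and belongs in the wooden lane. Next I work out the sliding path.

```bash
cat >> h.py <<'E'
def path(*W,step=24):
    s,p,t=st(); x,y=p[:2]
    for X,Y in W:
        dx,dy=X-x,Y-y; lx=dx*np.cos(t)+dy*np.sin(t); ly=dx*np.sin(t)-dy*np.cos(t)
        n=int(np.ceil(np.hypot(dx,dy)/step)); print((X,Y),'local %.0f %.0f  %d rows of %.1f %.1f'%(lx,ly,n,lx/n,ly/n)); x,y=X,Y
E
python3 -c "
from h import *
path((499,-85),(501,150),(506,205),(487.5,437))"
```

```text
(499, -85) local -102 17  5 rows of -20.4 3.3
(501, 150) local -110 208  10 rows of -11.0 20.8
(506, 205) local -30 47  3 rows of -9.9 15.5
(487.5, 437) local -91 214  10 rows of -9.1 21.4
```

```bash

python3 -m pendant '0 0 -0.0005 0;-0.02 0.003 0 0;-0.02 0.003 0 0;-0.02 0.004 0 0;-0.021 0.003 0 0;-0.021 0.003 0 0' - 60 | grep -E 'pos|width|force'
python3 -m pendant '-0.011 0.021 0 0;-0.011 0.021 0 0;-0.011 0.021 0 0;-0.011 0.021 0 0;-0.011 0.021 0 0;-0.011 0.021 0 0;-0.011 0.021 0 0;-0.011 0.021 0 0;-0.011 0.02 0 0;-0.011 0.02 0 0' | grep -E 'pos|width|force'
python3 -m pendant '-0.01 0.015 0 0;-0.01 0.016 0 0;-0.01 0.016 0 0' | grep -E 'pos|width|force'
python3 -c "
from h import *
show();path((487.5,437))"
```

```text
eef_pos: [500.5, -85.6, 37.1]
force: [-3.2, -1.8, 1.6]
grip_width: 0.151
grip_force: 62.5
eef_pos: [503.9, 149.7, 37.0]
force: [0.6, -2.3, -0.2]
grip_width: 0.149
grip_force: 62.2
eef_pos: [509.4, 205.7, 37.1]
force: [-0.1, -1.3, -1.3]
grip_width: 0.152
grip_force: 62.1
t 15.9 p [509.4 205.7  37.1] th 3.613 q6 -1.87 F [-0.1 -1.3 -1.3] T [-0.382 -0.013  0.   ] g 0.152 62.1
(487.5, 437) local -86 216  10 rows of -8.6 21.6
```

```bash

python3 -m pendant '-0.008 0.021 0 0;-0.008 0.021 0 0;-0.008 0.022 0 0;-0.009 0.022 0 0;-0.009 0.022 0 0;-0.009 0.022 0 0;-0.009 0.022 0 0;-0.009 0.022 0 0;-0.009 0.021 0 0;-0.009 0.021 0 0' | grep -E 'pos|width|force'
python3 -m pendant '0 0 0 0;0 0 0 0;0 0 0 0;0 0 0 0' 0.5| grep -E 'pos|width|force'
python3 -m pendant '0 0 -0.02 0;0 0 -0.03 0;0 0 -0.03 0;0 0 0 0' | grep -E 'pos|width|force'
python3 -c "
from h import *
show();plan(412,141.5,110,-1.04)
c=cap('top','t2.png')
for n in('top',): print([(np.round(b['at']).tolist(),round(b['p'],2)) for b in models.boxes_of(n,'hub_1')])"
```

```text
eef_pos: [488.5, 437.8, 37.1]
force: [1.0, -3.2, 0.4]
grip_width: 0.151
grip_force: 62.1
eef_pos: [489.0, 436.3, 37.5]
force: [-0.5, -0.6, -0.3]
grip_width: 0.499
grip_force: 0.0
eef_pos: [490.1, 437.4, 121.4]
force: [0.6, 0.2, 0.5]
grip_width: 0.502
grip_force: 0.0
t 18.1 p [490.1 437.4 121.4] th 3.613 q6 -1.49 F [0.6 0.2 0.5] T [0.015 0.011 0.008] g 0.502 0.0
dyaw, lx, ly, lz(mm), q6end: [(np.float64(1.511), -216, -217, 11, np.float64(-0.2))]
[([583.0, 16.0, 25.0], 0.76), ([486.0, 432.0, 25.0], 0.68), ([409.0, -5.0, 29.0], 0.66), ([583.0, 158.0, 31.0], 0.65), ([305.0, -502.0, 26.0], 0.65), ([450.0, -354.0, 1.0], 0.54)]
```

```bash

python3 -m pendant '0 0 0 0.168;0 0 0 0.168;0 0 0 0.168;0 0 0 0.168;0 0 0 0.168;0 0 0 0.168;0 0 0 0.168;0 0 0 0.168;0 0 0 0.167' | grep -E 'pos'
python3 -m pendant '-0.027 -0.027 0 0;-0.027 -0.027 0 0;-0.027 -0.027 0 0;-0.027 -0.027 0 0;-0.027 -0.027 0 0;-0.027 -0.027 0 0;-0.027 -0.027 0 0;-0.027 -0.028 0 0;0 0 0 0' 0.6| grep -E 'pos'
python3 -c "
from h import *
s=cap('side'); print([(np.round(b['at']).tolist(),round(b['p'],2)) for b in models.boxes_of('side','hub_1')])
print(fitwing([s],412,141.5))
show();plan(412,141.5,37.5,-1.04)"
```

```text
eef_pos: [488.4, 436.4, 116.3]
eef_pos: [410.3, 139.1, 116.9]
[([411.0, 124.0, 32.0], 0.93), ([585.0, -5.0, 27.0], 0.86), ([591.0, 149.0, 25.0], 0.76), ([308.0, -522.0, 28.0], 0.58), ([412.0, -9.0, 27.0], 0.57), ([499.0, 401.0, 13.0], 0.41)]
(np.float64(406.5), np.float64(144.5), np.float64(-0.31), np.float64(0.81))
t 20.6 p [411.1 140.6 117.1] th 2.101 q6 -0.47 F [0.2 0.1 0.1] T [0.023 0.003 0.007] g 0.6 0.0
dyaw, lx, ly, lz(mm), q6end: [(np.float64(-0.0), 0, 1, 80, np.float64(-0.2))]
```

```bash

python3 -m pendant '0 0 0.02 0;0 0 0.02 0;0 0 0.02 0;0 0 0.013 0;0 0 0.006 0;0 0 0 0' |grep pos
python3 -m pendant '0 0 0 0;0 0 0 0;0 0 0 0;0 0 0 0;0 0 0 0' 0 50; python3 t.py
python3 -m pendant '0 0 0 0.18;0 0 0 0.18;0 0 0 0.18;0 0 0 0.18;0 0 0 0.18' >/dev/null; python3 t.py
python3 -m pendant '0 0 0 0.18;0 0 0 0.18;0 0 0 0.18' >/dev/null; python3 t.py
python3 -m pendant '0 0 0 0.18;0 0 0 0.18' >/dev/null; python3 t.py
python3 -m pendant '0 0 0 -0.18;0 0 0 -0.18;0 0 0 -0.18;0 0 0 -0.18;0 0 0 -0.18' >/dev/null; python3 t.py
python3 -m pendant '0 0 0 -0.18;0 0 0 -0.18;0 0 0 -0.18;0 0 0 -0.18;0 0 0 -0.18' >/dev/null; python3 t.py
python3 -m pendant '0 0 0 -0.18;0 0 0 -0.18;0 0 0 -0.18;0 0 0 -0.18;0 0 0 -0.18' >/dev/null; python3 t.py
python3 -m pendant '0 0 0 -0.18;0 0 0 -0.18;0 0 0 -0.18' >/dev/null; python3 t.py
python3 -m pendant '0 0 0 -0.18;0 0 0 -0.18' >/dev/null; python3 t.py
cat > lug.py <<'E'
import sys; from h import *
x,y=map(float,sys.argv[1:3]); r=[]
old=cv2.cvtColor(cv2.imread('pics/side0.png'),cv2.COLOR_BGR2RGB)
c=cap('side');d=cap('top')
for i,im in((c,old),(c,c['color']),(d,d['color'])):
    u=w2p(i,[(x,y,30)])[0]; M=np.array([[10,0,130-10*u[0]],[0,10,150-10*u[1]]],float)
    r.append(cv2.warpAffine(im,M,(260,300),flags=cv2.INTER_CUBIC))
cv2.imwrite('pics/'+sys.argv[3],cv2.cvtColor(np.hstack(r),cv2.COLOR_RGB2BGR)); show()
E
python3 lug.py 412 141.5 lugB.png
```

```text
eef_pos: [411.2, 140.8, 38.3]
time_s: 21.98
eef_pos: [412.1, 140.7, 39.2]
ee_rot: [0.001, 0.497, 0.868, 0.001]
force: [0.9, 0.9, 6.0]
grip_width: 0.154
grip_force: 51.7
   Tz -0.001 Fz 6.0 g 0.154 52
   Tz 0.033 Fz 4.0 g 0.151 52
   Tz 0.038 Fz 3.6 g 0.153 52
   Tz 0.011 Fz 3.5 g 0.148 52
   Tz -0.157 Fz 7.5 g 0.148 52
   Tz -0.101 Fz 7.0 g 0.150 52
   Tz -0.129 Fz 7.5 g 0.152 52
   Tz -0.143 Fz 7.5 g 0.151 52
   Tz -0.096 Fz 6.5 g 0.150 52
t 25.8 p [411.9 140.6  39.2] th 3.906 q6 -2.28 F [-0.1  0.2  6.3] T [ 0.02  -0.031 -0.087] g 0.147 51.9
```

View pics/lugB.png

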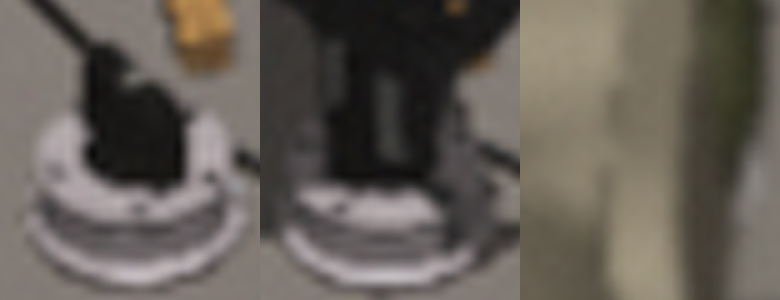

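```bash

python3 -m pendant '0 0 -0.0005 0.18;0 0 0 0.18;0 0 0 0.18;0 0 0 0.18;0 0 0 0.18;0 0 0 0.18' >/dev/null; python3 t.py
python3 -m pendant '0 0 0 0.18;0 0 0 0.18;0 0 0 0.18;0 0 0 0.18;0 0 0 0.18;0 0 0 0.18' >/dev/null; python3 t.py
python3 -m pendant '0 0 0 0.18' - 60 >/dev/null; python3 t.py
python3 -c "
from h import *
show();path((498,95),(498,-60),(482,-190),(501,-438))"
```

```text
Tz 0.012 Fz 1.4 g 0.150 51
   Tz 0.048 Fz 0.7 g 0.153 51
   Tz -0.034 Fz 0.8 g 0.144 61
t 27.4 p [411.6 140.7  39.2] th 1.556 q6 0.07 F [0.7 1.5 0.8] T [ 0.27  -0.181 -0.034] g 0.144 60.9
(498, 95) local -44 87  5 rows of -8.9 17.4
(498, -60) local -155 2  7 rows of -22.1 0.3
(482, -190) local -130 -14  6 rows of -21.7 -2.3
(501, -438) local -248 23  11 rows of -22.5 2.1
```

```bash

python3 -m pendant '-0.009 0.017 0 0;-0.009 0.017 0 0;-0.009 0.017 0 0;-0.009 0.018 0 0;-0.009 0.017 0 0' | grep -E 'pos|width'
python3 -m pendant '-0.022 0 0 0;-0.022 0 0 0;-0.022 0 0 0;-0.022 0 0 0;-0.022 0.001 0 0;-0.022 0.001 0 0;-0.022 0 0 0' | grep -E 'pos|width'
python3 -m pendant '-0.022 -0.002 0 0;-0.022 -0.003 0 0;-0.022 -0.002 0 0;-0.022 -0.002 0 0;-0.021 -0.003 0 0;-0.021 -0.002 0 0' | grep -E 'pos|width|force'
python3 -c "
from h import *
show();path((501,-438))"
```

```text
eef_pos: [496.4, 94.9, 39.2]
grip_width: 0.146
eef_pos: [497.4, -59.4, 39.2]
grip_width: 0.151
eef_pos: [482.1, -189.2, 39.2]
force: [0.9, 4.9, 4.7]
grip_width: 0.149
grip_force: 61.4
t 29.7 p [ 482.1 -189.2   39.2] th 1.562 q6 -0.59 F [0.9 4.9 4.7] T [ 0.821 -0.133 -0.013] g 0.149 61.4
(501, -438) local -249 21  11 rows of -22.6 1.9
```

Next I slide it to the far end of the steel lane, release, and look at the whole scene.

```bash

python3 -m pendant '-0.022 0.002 0 0;-0.023 0.002 0 0;-0.023 0.002 0 0;-0.023 0.002 0 0;-0.023 0.002 0 0;-0.023 0.002 0 0;-0.023 0.002 0 0;-0.023 0.002 0 0;-0.022 0.001 0 0;-0.022 0.002 0 0' | grep -E 'pos|width'
python3 -m pendant '-0.022 0.002 0 0;0 0 0 0'|grep pos
python3 -m pendant '0 0 0 0;0 0 0 0;0 0 0 0;0 0 0 0' 0.5| grep -E 'pos|width|force'
python3 -m pendant '0 0 -0.02 0;0 0 -0.03 0;0 0 -0.03 0;0 0 0 0' | grep -E 'pos'
python3 - <<'E'
from h import *
show();c=cap('top');s=cap('side')
for n in('top','side'): print(n,[(np.round(b['at']).tolist(),round(b['p'],2)) for b in models.boxes_of(n,'hub_1')],[(np.round(b['at']).tolist(),round(b['p'],2)) for b in models.boxes_of(n,'paper_tube')])
r=[]
for cam in(c,s):
    q=[]
    for h in[(488,437),(501,-438),(410,0),(587,14),(590,162)]:
        u=w2p(cam,[(*h,30)])[0]; M=np.array([[7,0,80-7*u[0]],[0,7,100-7*u[1]]],float)
        q.append(cv2.warpAffine(cam['color'],M,(160,200),flags=cv2.INTER_CUBIC))
    r.append(np.hstack(q))
cv2.imwrite('pics/z5.png',cv2.cvtColor(np.vstack(r),cv2.COLOR_RGB2BGR))
plan(410,0,110,-.06)
E
```

```text
eef_pos: [499.1, -416.2, 39.3]
grip_width: 0.146
eef_pos: [500.7, -440.2, 39.3]
eef_pos: [500.9, -437.9, 38.8]
force: [0.4, 0.4, 0.2]
grip_width: 0.5
grip_force: 0.0
eef_pos: [501.8, -439.3, 122.8]
t 32.2 p [ 501.8 -439.3  122.8] th 1.562 q6 -0.89 F [0.3 0.2 0.4] T [-0.026  0.018 -0.032] g 0.5 0.0
top [([469.0, 413.0, 29.0], 0.68), ([303.0, -502.0, 27.0], 0.68), ([583.0, 11.0, 23.0], 0.56), ([474.0, 413.0, 54.0], 0.35)] [([594.0, -158.0, 55.0], 0.62)]
side [([498.0, -450.0, 34.0], 0.85), ([483.0, 409.0, 30.0], 0.76), ([307.0, -526.0, 30.0], 0.62), ([390.0, -17.0, 14.0], 0.45)] []
dyaw, lx, ly, lz(mm), q6end: [(np.float64(1.622), -117, -432, 8, np.float64(1.63)), (np.float64(-1.52), 117, 432, 8, np.float64(-1.51))]
```

View pics/z5.png

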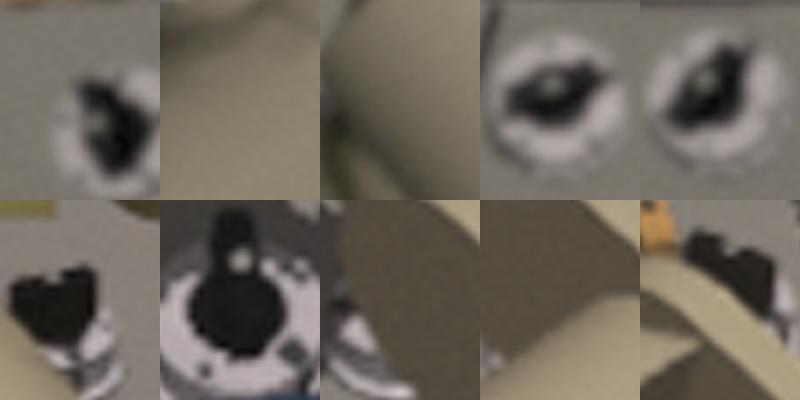

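In the wooden lane, hub C has been knocked a few centimetres aside, to about (470,413). It is still inside the lane. Its lug shows at (70,350), at the front, which fits gripping clockwise. In the steel lane, B's lug at (290,350) confirms that B grips anticlockwise. Next is hub D.

```bash

python3 -m pendant '0 0 0 -0.169;0 0 0 -0.169;0 0 0 -0.169;0 0 0 -0.169;0 0 0 -0.169;0 0 0 -0.169;0 0 0 -0.169;0 0 0 -0.169;0 0 0 -0.168' | grep pos
python3 -m pendant '0.012 0.043 0.001 0;0.012 0.043 0.001 0;0.012 0.043 0.001 0;0.012 0.043 0.001 0;0.012 0.043 0.001 0;0.012 0.043 0.001 0;0.012 0.043 0.001 0;0.011 0.043 0.001 0;0.011 0.044 0 0;0.011 0.044 0 0' 0.6| grep pos
python3 -m pendant '0 0 0 0'|grep pos
python3 -c "
from h import *
s=cap('side');c=cap('top'); print([(np.round(b['at']).tolist(),round(b['p'],2)) for n in('side','top') for b in models.boxes_of(n,'hub_1')])
print(fitwing([c,s],470,413),fitwing([c],470,413))
show();plan(410,0,39,-.06)"
```

```text
eef_pos: [500.7, -438.0, 118.1]
eef_pos: [409.3, 1.3, 110.6]
eef_pos: [409.1, 2.1, 110.6]
[([592.0, 149.0, 24.0], 0.94), ([307.0, -524.0, 30.0], 0.83), ([411.0, -9.0, 28.0], 0.82), ([498.0, -449.0, 32.0], 0.72), ([591.0, 10.0, 51.0], 0.68), ([583.0, -4.0, 24.0], 0.67), ([584.0, 158.0, 32.0], 0.79), ([497.0, -430.0, 23.0], 0.7), ([304.0, -498.0, 31.0], 0.7), ([474.0, 413.0, 28.0], 0.66), ([583.0, 14.0, 23.0], 0.58)]
(np.float64(471.7), np.float64(414.1), np.float64(0.287), np.float64(0.58)) (np.float64(473.0), np.float64(414.7), np.float64(0.298), np.float64(0.24))
t 35.2 p [410.2  -0.8 110.7] th 3.081 q6 -1.8 F [ 0.  -0.3 -0. ] T [ 0.023  0.006 -0.052] g 0.6 0.0
dyaw, lx, ly, lz(mm), q6end: [(np.float64(3.141), 0, -1, 72, np.float64(1.63)), (np.float64(-0.001), 0, 1, 72, np.float64(-1.51))]
```

```bash

python3 -m pendant '0 0 0.02 0;0 0 0.02 0;0 0 0.02 0;0 0 0.008 0;0 0 0.003 0;0 0 0 0' |grep pos
python3 -m pendant '0 0 0 0;0 0 0 0;0 0 0 0;0 0 0 0;0 0 0 0' 0 50|grep pos; python3 t.py
python3 -m pendant '0 0 0 0.18;0 0 0 0.18;0 0 0 0.18;0 0 0 0.18;0 0 0 0.18' >/dev/null; python3 t.py
python3 -m pendant '0 0 0 0.18;0 0 0 0.18;0 0 0 0.18' >/dev/null; python3 t.py
python3 -m pendant '0 0 0 0.18;0 0 0 0.18' >/dev/null; python3 t.py
python3 -m pendant '0 0 0 0.18;0 0 0 0.18' >/dev/null; python3 t.py
python3 -m pendant '0 0 0 -0.18;0 0 0 -0.18;0 0 0 -0.18;0 0 0 -0.18;0 0 0 -0.18' >/dev/null; python3 t.py
python3 -m pendant '0 0 0 -0.18;0 0 0 -0.18;0 0 0 -0.18' >/dev/null; python3 t.py
python3 -m pendant '0 0 0 -0.18;0 0 0 -0.18;0 0 0 -0.18' >/dev/null; python3 t.py
python3 -m pendant '0 0 0 -0.18;0 0 0 -0.18' >/dev/null; python3 t.py
python3 -c "
from h import *
show()"
```

```text
eef_pos: [410.2, -0.3, 40.1]
eef_pos: [410.2, 0.0, 40.3]
   Tz 0.012 Fz 5.9 g 0.151 52
   Tz 0.100 Fz 4.6 g 0.156 52
   Tz 0.081 Fz 3.8 g 0.150 52
   Tz 0.022 Fz 4.8 g 0.152 52
   Tz 0.091 Fz 4.0 g 0.149 52
   Tz -0.080 Fz 13.2 g 0.148 53
   Tz -0.116 Fz 11.2 g 0.152 53
   Tz -0.020 Fz 6.5 g 0.149 52
   Tz -0.016 Fz 3.9 g 0.148 52
t 39.7 p [410.2  -0.6  40.3] th 3.267 q6 -1.98 F [-2.3 -5.2  3.9] T [-0.884  0.31  -0.016] g 0.148 52.0
```

```bash
python3 lug.py 410 0 lugD.png
```

```text
t 39.8 p [410.3  -0.5  40.3] th 3.263 q6 -1.98 F [-1.6 -2.1  6.2] T [-0.584  0.333  0.027] g 0.147 52.2
```

View pics/lugD.png

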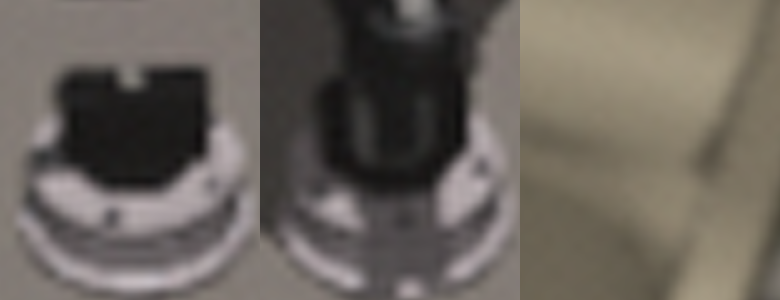

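```bash

python3 -m pendant '0 0 -0.0005 0.18;0 0 0 0.18;0 0 0 0.18;0 0 0 0.18' >/dev/null; python3 t.py
python3 -m pendant '0 0 0 0.18;0 0 0 0.18;0 0 0 0.18;0 0 0 0.18' >/dev/null; python3 t.py
python3 -m pendant '0 0 0 0.18;0 0 0 0.18' >/dev/null; python3 t.py
python3 -m pendant '0 0 0 0.18;0 0 0 0.18;0 0 0 0.18' >/dev/null; python3 t.py
python3 lug.py 410 0 lugD2.png
```

```text
Tz 0.098 Fz -0.4 g 0.147 51
   Tz 0.104 Fz -0.6 g 0.149 51
   Tz 0.045 Fz 0.1 g 0.149 51
   Tz 0.096 Fz -0.3 g 0.148 51
t 41.5 p [4.098e+02 1.000e-01 4.030e+01] th 0.918 q6 0.36 F [-0.2  0.3  1. ] T [-0.005  0.182 -0.014] g 0.151 51.4
```

View pics/lugD2.png

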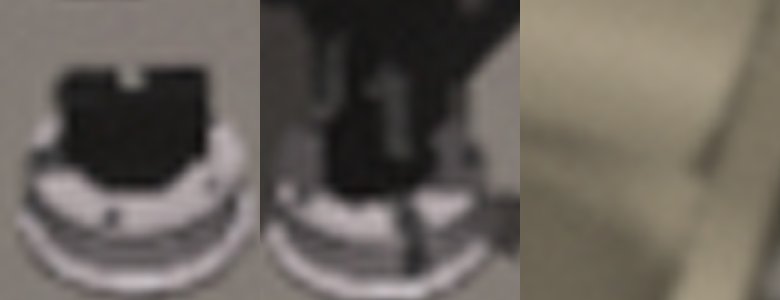

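The lug and rib stand at the front, about (408,215) to (410,265), after a clockwise turn. D grips clockwise, so it goes to the wooden lane.

```bash

python3 -m pendant '0 0 0 -0.18;0 0 0 -0.18;0 0 0 -0.18;0 0 0 -0.18;0 0 0 -0.18;0 0 0 -0.18' >/dev/null; python3 t.py
python3 -m pendant '0 0 0 -0.18;0 0 0 -0.18;0 0 0 -0.18;0 0 0 -0.18;0 0 0 -0.18;0 0 0 -0.18' - 60 >/dev/null; python3 t.py
python3 -c "
from h import *
show();path((499,80),(506,205),(496,336))"
```

```text
Tz -0.042 Fz 6.4 g 0.148 52
   Tz 0.050 Fz 0.6 g 0.148 60
t 43.0 p [ 4.098e+02 -2.000e-01  4.040e+01] th 3.09 q6 -1.81 F [-1.2 -2.6  0.6] T [-0.524  0.21   0.05 ] g 0.148 59.8
(499, 80) local -85 85  5 rows of -17.0 16.9
(506, 205) local -1 125  6 rows of -0.1 20.9
(496, 336) local 17 130  6 rows of 2.8 21.7
```

```bash

python3 -m pendant '-0.017 0.017 0 0;-0.017 0.017 0 0;-0.017 0.017 0 0;-0.017 0.017 0 0;-0.017 0.017 0 0' | grep -E 'pos|width'
python3 -m pendant '0 0.021 0 0;0 0.021 0 0;0 0.021 0 0;0 0.021 0 0;0 0.021 0 0;0 0.02 0 0' | grep -E 'pos|width'
python3 -m pendant '0.003 0.022 0 0;0.003 0.022 0 0;0.003 0.022 0 0;0.003 0.022 0 0;0.003 0.021 0 0;0.002 0.021 0 0;0 0 0 0' | grep -E 'pos|width|force'
python3 -m pendant '0 0 0 0;0 0 0 0;0 0 0 0;0 0 0 0' 0.5| grep -E 'pos|width|force'
python3 -m pendant '0 0 -0.02 0;0 0 -0.03 0;0 0 -0.03 0;0 0 0 0' 0.5|grep pos
python3 -c "
from h import *
show();plan(590.5,162,115,-.70)"
```

```text
eef_pos: [499.9, 80.1, 40.4]
grip_width: 0.15
eef_pos: [507.4, 205.0, 40.4]
grip_width: 0.148
eef_pos: [497.9, 337.6, 40.5]
force: [-0.6, 3.8, 3.4]
grip_width: 0.152
grip_force: 60.3
eef_pos: [498.2, 335.0, 40.3]
force: [1.5, -1.4, 0.8]
grip_width: 0.505
grip_force: 0.0
eef_pos: [499.1, 335.7, 122.6]
t 46.3 p [499.1 335.7 122.6] th 3.082 q6 -1.11 F [-0.2 -0.1 -0.2] T [-0.031  0.011 -0.031] g 0.497 0.0
dyaw, lx, ly, lz(mm), q6end: [(np.float64(3.782), 182, 74, 8, np.float64(2.54)), (np.float64(0.64), -182, -74, 8, np.float64(-0.6))]
```

```bash

python3 -m pendant '0 0 0 0.16;0 0 0 0.16;0 0 0 0.16;0 0 0 0.16' |grep pos
python3 -m pendant '-0.026 -0.0105 0.001 0;-0.026 -0.0105 0.001 0;-0.026 -0.0105 0.001 0;-0.026 -0.0105 0.001 0;-0.026 -0.0105 0.001 0;-0.026 -0.0105 0.001 0;-0.026 -0.011 0.001 0;0 0 0 0' 0.6|grep pos
python3 -c "
from h import *
s=cap('side');print([(np.round(b['at']).tolist(),round(b['p'],2)) for b in models.boxes_of('side','hub_1')])
print(fitwing([s],590,160))
show();plan(590.5,162,40,-.7)"
```

```text
eef_pos: [497.7, 335.0, 119.2]
eef_pos: [589.8, 159.9, 112.1]
[([496.0, -448.0, 34.0], 0.96), ([468.0, 408.0, 24.0], 0.79), ([582.0, -2.0, 26.0], 0.77), ([306.0, -525.0, 32.0], 0.72), ([500.0, 328.0, 25.0], 0.62), ([593.0, 145.0, 25.0], 0.54)]
(np.float64(584.3), np.float64(161.7), np.float64(-0.449), np.float64(0.78))
t 47.9 p [589.1 161.8 112.5] th 2.442 q6 -0.79 F [-0.2  0.3  0.2] T [-0.021  0.007 -0.033] g 0.598 0.0
dyaw, lx, ly, lz(mm), q6end: [(np.float64(3.142), 1, -1, 73, np.float64(2.54)), (np.float64(0.0), -1, 1, 73, np.float64(-0.6))]
```

```bash

python3 -m pendant '-0.001 0.001 0.02 0;0 0 0.02 0;0 0 0.02 0;0 0 0.009 0;0 0 0.003 0;0 0 0 0' |grep pos
python3 -m pendant '0 0 0 0;0 0 0 0;0 0 0 0;0 0 0 0;0 0 0 0' 0 50|grep pos; python3 t.py
python3 -m pendant '0 0 -0.0005 0.18;0 0 0 0.18;0 0 0 0.18;0 0 0 0.18;0 0 0 0.18' >/dev/null; python3 t.py
python3 -m pendant '0 0 0 0.18;0 0 0 0.18' >/dev/null; python3 t.py
python3 -m pendant '0 0 0 0.18;0 0 0 0.18' >/dev/null; python3 t.py
python3 -m pendant '0 0 0 0.18;0 0 0 0.18' >/dev/null; python3 t.py
python3 -m pendant '0 0 0 -0.18;0 0 0 -0.18;0 0 0 -0.18;0 0 0 -0.18;0 0 0 -0.18' >/dev/null; python3 t.py
python3 -m pendant '0 0 0 -0.18;0 0 0 -0.18;0 0 0 -0.18' >/dev/null; python3 t.py
python3 -m pendant '0 0 0 -0.18;0 0 0 -0.18;0 0 0 -0.18' >/dev/null; python3 t.py
python3 -m pendant '0 0 0 -0.18;0 0 0 -0.18' >/dev/null; python3 t.py
python3 lug.py 590 161 lugA.png
```

```text
eef_pos: [591.2, 161.9, 41.8]
eef_pos: [591.7, 161.8, 42.2]
   Tz -0.001 Fz 6.7 g 0.147 52
   Tz 0.059 Fz 3.5 g 0.147 52
   Tz 0.064 Fz 3.0 g 0.151 52
   Tz 0.063 Fz 3.5 g 0.148 52
   Tz 0.055 Fz 2.8 g 0.153 52
   Tz -0.025 Fz 5.9 g 0.149 52
   Tz -0.050 Fz 7.0 g 0.150 52
   Tz -0.043 Fz 7.4 g 0.147 53
   Tz -0.028 Fz 7.3 g 0.152 53
t 52.4 p [590.6 161.4  42.2] th 2.806 q6 -1.16 F [-3.2 -0.4  5.7] T [-0.239  0.528  0.11 ] g 0.151 52.2
```

View pics/lugA.png

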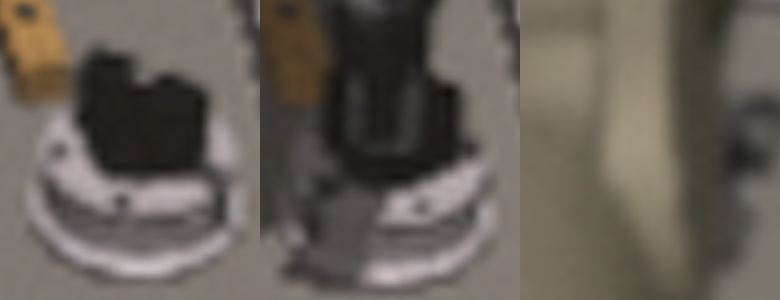

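```bash
cat > prof.py <<'E'
import sys; from h import *
x,y=map(float,sys.argv[1:3])
c=cap('side'); old=cv2.imread('pics/side0.png').max(2)
ph=np.arange(-3.4,0.5,0.2)
def P(im,x,y,r,z):
    u=w2p(c,[(x+r*np.cos(a),y+r*np.sin(a),z) for a in ph]).astype(np.float32)
    return cv2.remap(im,u[:,0:1],u[:,1:2],cv2.INTER_LINEAR).ravel()
dy=float(sys.argv[3]) if len(sys.argv)>3 else 0
print('phi ',' '.join('%4.1f'%a for a in ph))
for n,im in(('old',old),('now',c['color'].max(2))):
    for r,z in((29,30),(33,20)): print(n,r,' '.join('%4d'%v for v in P(im,x,y+dy,r,z)))
E
python3 -m pendant '0 0 0 -0.18;0 0 0 -0.18;0 0 0 -0.18;0 0 0 -0.18' >/dev/null; python3 t.py
python3 prof.py 590.5 161.5 -3
python3 -m pendant '0 0 -0.0003 -0.18;0 0 0 -0.18;0 0 0 -0.18' >/dev/null; python3 t.py
python3 prof.py 590.5 161.5 -3
```

```text
Tz 0.040 Fz 6.3 g 0.146 52
phi  -3.4 -3.2 -3.0 -2.8 -2.6 -2.4 -2.2 -2.0 -1.8 -1.6 -1.4 -1.2 -1.0 -0.8 -0.6 -0.4 -0.2  0.0  0.2  0.4
old 29  141  135  139  130  133  135  141  133  112  148  151  160  164  154   85   99  156  167  148   92
old 33  129  130  135  125  111  100  103  103  110  109  107  101  101   85   64  110  117  121  162  153
now 29   82   84   81   67   69  122  173  175  173  136   72   76   84   88  158  158  135   90   96   93
now 33   70   69   73   67   56   73   91   96   99   95   84   80   78   87  123  137  120  135  138   77
   Tz -0.015 Fz 0.7 g 0.151 52
phi  -3.4 -3.2 -3.0 -2.8 -2.6 -2.4 -2.2 -2.0 -1.8 -1.6 -1.4 -1.2 -1.0 -0.8 -0.6 -0.4 -0.2  0.0  0.2  0.4
old 29  141  135  139  130  133  135  141  133  112  148  151  160  164  154   85   99  156  167  148   92
old 33  129  130  135  125  111  100  103  103  110  109  107  101  101   85   64  110  117  121  162  153
now 29   80   84   81   71   68  122  172  170  174  172  127  148  167  119   90   85   88   82   91  101
now 33   71   71   78   63   56   73   93   99  108  107  107   97   89   83   77   75   99  105   97   74
```

The dark lug and rib stay at -2.6 rad through both anticlockwise turns, so the drum stood still. A therefore grips clockwise and goes to the wooden lane.

```bash
python3 -c "
from h import *
show();path((508,165),(502,254))"
```

```text
t 53.3 p [591.3 160.9  42.3] th 4.074 q6 -2.43 F [-0.  -3.1  2.1] T [-0.558 -0.091  0.03 ] g 0.15 51.8
(508, 165) local 46 69  4 rows of 11.6 17.3
(502, 254) local -68 58  4 rows of -17.0 14.5
```

```bash

python3 -m pendant '0.011 0.017 0 0;0.012 0.017 0 0;0.012 0.017 0 0;0.011 0.018 0 0' - 60| grep -E 'pos|width'
python3 -m pendant '-0.017 0.014 0 0;-0.017 0.015 0 0;-0.017 0.014 0 0;-0.017 0.014 0 0;0 0 0 0' | grep -E 'pos|width|force'
python3 -m pendant '0 0 0 0;0 0 0 0;0 0 0 0;0 0 0 0' 0.5| grep -E 'pos|width|force'
python3 -m pendant '0 0 -0.02 0;0 0 -0.03 0;0 0 -0.03 0;0 0 0 0' 0.5|grep pos
python3 -c "
from h import *
s=cap('side');c=cap('top');print([(np.round(b['at']).tolist(),round(b['p'],2)) for n in('side','top') for b in models.boxes_of(n,'hub_1')])
print(fitwing([c,s],587,14),fitwing([s],587,14))
show();plan(587,14,115,-1.25)"
```

```text
eef_pos: [508.2, 166.7, 42.3]
grip_width: 0.148
eef_pos: [504.0, 256.8, 42.3]
force: [-1.8, 3.8, 3.8]
grip_width: 0.149
grip_force: 61.1
eef_pos: [504.2, 255.1, 42.1]
force: [0.5, -0.0, -0.0]
grip_width: 0.501
grip_force: 0.0
eef_pos: [505.2, 255.6, 124.2]
[([504.0, 238.0, 25.0], 0.92), ([310.0, -523.0, 29.0], 0.9), ([497.0, -447.0, 34.0], 0.75), ([466.0, 405.0, 25.0], 0.68), ([495.0, 333.0, 27.0], 0.61), ([586.0, -2.0, 26.0], 0.56), ([496.0, -430.0, 27.0], 0.85), ([584.0, 13.0, 23.0], 0.82), ([495.0, 240.0, 29.0], 0.68), ([307.0, -500.0, 29.0], 0.67)]
(np.float64(587.2), np.float64(14.3), np.float64(-1.242), np.float64(0.23)) (np.float64(588.1), np.float64(10.5), np.float64(-1.296), np.float64(0.2))
t 55.6 p [503.6 255.2 121. ] th 4.062 q6 -2.23 F [-0.2  0.2 -0.2] T [0.038 0.021 0.019] g 0.499 0.0
dyaw, lx, ly, lz(mm), q6end: [(np.float64(2.17), -255, 3, 6, np.float64(-0.3))]
```

```bash

python3 -m pendant '0 0 0 0.181;0 0 0 0.181;0 0 0 0.181;0 0 0 0.181;0 0 0 0.181;0 0 0 0.181;0 0 0 0.181;0 0 0 0.181;0 0 0 0.181' |grep pos
python3 -m pendant '-0.025 0 0 0.181;-0.025 0 0 0.181;-0.025 0 0 0.179;-0.025 0 0 0;-0.025 0 0 0;-0.025 0 0 0;-0.025 0 0 0;-0.025 0 0 0;-0.025 0 0 0;0 0 0 0' 0.6|grep pos
python3 -c "
from h import *
show();plan(587,14,42,-1.25)"
```

```text
eef_pos: [503.8, 255.3, 121.1]
eef_pos: [598.1, 54.2, 121.0]
t 58.0 p [598.1  54.2 121. ] th 1.89 q6 -0.42 F [ 0.3 -0.3  0.4] T [ 0.009 -0.043 -0.017] g 0.598 0.0
dyaw, lx, ly, lz(mm), q6end: [(np.float64(-0.002), -35, -23, 79, np.float64(-0.3))]
```

```bash

python3 -m pendant '-0.017 -0.011 0 0;-0.018 -0.012 0.01 0;0 0 0.02 0;0 0 0.02 0;0 0 0.02 0;0 0 0.006 0;0 0 0.003 0;0 0 0 0' |grep pos
python3 -m pendant '0 0 0 0;0 0 0 0;0 0 0 0;0 0 0 0;0 0 0 0' 0 50|grep pos; python3 t.py
python3 prof.py 587 14 -3
python3 -m pendant '0 0 -0.0005 0.18;0 0 0 0.18;0 0 0 0.18;0 0 0 0.18;0 0 0 0.18' >/dev/null; python3 t.py
python3 -m pendant '0 0 0 0.18;0 0 0 0.18' >/dev/null; python3 t.py
python3 prof.py 587 14 -3 | tail -2
python3 -m pendant '0 0 0 -0.18;0 0 0 -0.18;0 0 0 -0.18;0 0 0 -0.18;0 0 0 -0.18' >/dev/null; python3 t.py
python3 -m pendant '0 0 0 -0.18;0 0 0 -0.18' >/dev/null; python3 t.py
python3 prof.py 587 14 -3 | tail -2; python3 -c "
from h import *
show()"
```

```text
eef_pos: [587.5, 14.8, 43.5]
eef_pos: [588.1, 14.9, 43.9]
   Tz 0.006 Fz 5.2 g 0.144 52
phi  -3.4 -3.2 -3.0 -2.8 -2.6 -2.4 -2.2 -2.0 -1.8 -1.6 -1.4 -1.2 -1.0 -0.8 -0.6 -0.4 -0.2  0.0  0.2  0.4
old 29  161  157  149  155  153  120  151  158  162  167  156   85  104  165  175  176  175  153  132  172
old 33  122  122  117   92   82   91   98  102  104  106  110   69   86   96  110  128  147  166  172  130
now 29   84   84   83  131  130  131  175  172  174  171  113   70  136  169  172  171  162  130  118  114
now 33   71   74   71   76   86   87   99  101  105  110   97   64  102  108  122  134  126  145  140  123
   Tz -0.004 Fz 1.0 g 0.151 52
   Tz 0.065 Fz 1.9 g 0.147 52
now 29   84   84   84  131  121  152  174  173  175  173  114   73   82   84   89   94  136  135  105  121
now 33   75   74   77   78   83   95   93  101  105  110   83   70   85   78   85  124  125  120  144  113
   Tz -0.110 Fz 4.9 g 0.149 52
   Tz -0.116 Fz 3.6 g 0.151 52
now 29   82   84   82   70  133  176  174  171  172  141  149  169  168  171  158  114   71   86  110   97
now 33   72   79   83   77   82   92   96  102  108  109  105  105  103  119  116  104  113  115   76  106
t 61.5 p [587.4  15.   43.9] th 1.908 q6 -0.51 F [-0.8 -0.6  4.6] T [-0.062  0.022 -0.007] g 0.149 51.9
```

E's lug stayed at -1.2 rad on the clockwise turn and moved to -0.2 rad on the anticlockwise one. It grips anticlockwise, so I spin it loose clockwise and take it to the steel lane.

```bash

python3 -m pendant '0 0 -0.0003 0.18;0 0 0 0.18;0 0 0 0.18;0 0 0 0.18;0 0 0 0.18;0 0 0 0.18;0 0 0 0.18;0 0 0 0.18' >/dev/null; python3 t.py
python3 -m pendant '0 0 0 0.18;0 0 0 0.18;0 0 0 0.18;0 0 0 0.18;0 0 0 0.18;0 0 0 0.18;0 0 0 0.18;0 0 0 0' - 60 >/dev/null; python3 t.py
python3 prof.py 587 14 -3 | tail -2
python3 -c "
from h import *
show();path((482,-50),(479,-215),(492,-348))"
```

```text
Tz 0.025 Fz 0.5 g 0.146 51
   Tz -0.071 Fz 2.5 g 0.143 61
now 29   81   83   80   61   84  140  177  169  169  139  145  164  159  156  146  124  101   97  116  123
now 33   81   77   74   72   76   89   98  103  109  109  109  105  110  124  127  111  119  120  108  104
t 63.6 p [587.4  14.7  44. ] th -0.805 q6 2.2 F [-0.8 -2.9  2.6] T [-0.494  0.03  -0.03 ] g 0.15 61.5
(482, -50) local -26 121  6 rows of -4.4 20.1
(479, -215) local 117 117  7 rows of 16.7 16.6
(492, -348) local 105 83  6 rows of 17.5 13.8
```

```bash

python3 -m pendant '-0.004 0.02 0 0;-0.004 0.02 0 0;-0.004 0.02 0 0;-0.005 0.02 0 0;-0.005 0.02 0 0;-0.004 0.021 0 0' | grep -E 'pos|width'
python3 -m pendant '0.017 0.017 0 0;0.017 0.017 0 0;0.017 0.017 0 0;0.017 0.017 0 0;0.017 0.017 0 0;0.016 0.016 0 0;0.016 0.016 0 0' | grep -E 'pos|width'
python3 -m pendant '0.017 0.014 0 0;0.017 0.014 0 0;0.017 0.014 0 0;0.018 0.014 0 0;0.018 0.014 0 0;0.018 0.013 0 0;0 0 0 0' | grep -E 'pos|width|force'
python3 -m pendant '0 0 0 0;0 0 0 0;0 0 0 0;0 0 0 0' 0.5| grep -E 'pos|width|force'
python3 -m pendant '0 0 -0.02 0;0 0 -0.03 0;0 0 -0.04 0;0 0 -0.06 0;0 0 0 0;0 0 0 0' 0.5|grep pos
python3 - <<'E'
from h import *
show();s=cap('side','e_side.png');c=cap('top','e_top.png');print([(np.round(b['at']).tolist(),round(b['p'],2)) for n in('side','top') for b in models.boxes_of(n,'hub_1')])
print([(np.round(b['at']).tolist(),round(b['p'],2)) for n in('side','top') for b in models.boxes_of(n,'paper_tube')])
r=[]
for cam in(c,s):
    q=[]
    for h in[(472,414),(498,335),(504,255),(492,-350),(501,-438)]:
        u=w2p(cam,[(*h,30)])[0]; M=np.array([[7,0,80-7*u[0]],[0,7,100-7*u[1]]],float)
        q.append(cv2.warpAffine(cam['color'],M,(160,200),flags=cv2.INTER_CUBIC))
    r.append(np.hstack(q))
cv2.imwrite('pics/z9.png',cv2.cvtColor(np.vstack(r),cv2.COLOR_RGB2BGR))
for h in[(472,414),(498,335),(504,255),(492,-350),(501,-438)]: print(h,fitwing([c],*h),fitwing([s],*h))
E
```

```text
eef_pos: [481.7, -49.6, 44.0]
grip_width: 0.146
eef_pos: [478.1, -214.7, 43.9]
grip_width: 0.149
eef_pos: [490.9, -349.8, 44.0]
force: [-0.2, -3.2, 2.9]
grip_width: 0.146
grip_force: 61.6
eef_pos: [490.7, -348.2, 43.9]
force: [-0.8, 0.2, 0.1]
grip_width: 0.498
grip_force: 0.0
eef_pos: [490.5, -348.2, 193.2]
t 67.3 p [ 490.5 -348.2  193.2] th -0.808 q6 1.57 F [-0.5  0.2  0.1] T [0.053 0.014 0.051] g 0.503 0.0
[([485.0, -362.0, 27.0], 0.97), ([497.0, -451.0, 30.0], 0.82), ([307.0, -522.0, 28.0], 0.82), ([498.0, 253.0, 31.0], 0.8), ([472.0, 411.0, 27.0], 0.79), ([496.0, 327.0, 30.0], 0.72), ([306.0, -499.0, 30.0], 0.71)]
[([591.0, -180.0, 46.0], 0.67), ([595.0, -161.0, 55.0], 0.73)]
(472, 414) (np.float64(473.2), np.float64(414.5), np.float64(0.295), np.float64(0.24)) (np.float64(472.0), np.float64(414.0), np.float64(0.0), np.float64(1.0))
(498, 335) (np.float64(497.2), np.float64(335.2), np.float64(-0.051), np.float64(0.31)) (np.float64(527.0), np.float64(290.6), np.float64(0.131), np.float64(0.82))
(504, 255) (np.float64(502.0), np.float64(258.8), np.float64(0.847), np.float64(0.35)) (np.float64(522.5), np.float64(291.2), np.float64(-0.427), np.float64(0.87))
(492, -350) (np.float64(492.0), np.float64(-350.0), np.float64(0.0), np.float64(1.0)) (np.float64(471.7), np.float64(-327.5), np.float64(-0.446), np.float64(0.67))
(501, -438) (np.float64(517.4), np.float64(-459.0), np.float64(0.752), np.float64(0.64)) (np.float64(500.4), np.float64(-443.6), np.float64(-1.435), np.float64(0.58))
```

View pics/z9.png

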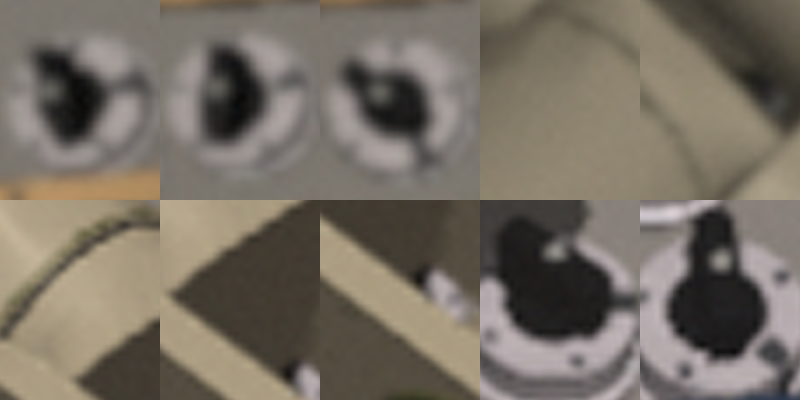

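All five hubs stand in their lanes. In the top row the lugs of C (130,80), D (295,75) and A (425,160) are where clockwise-gripping drums would leave them. In the bottom row the lugs of E (625,300) and B (770,350) fit anticlockwise grip. The tube has not moved and the arm is clear.

```bash
python3 -c "
from rig import ctrl
print(ctrl.finish_job())"
```

```text
the job is handed in; nothing more can be done
None
```

I handed the job in at about 67 s: three hubs that grip clockwise are in the wooden lane and two that grip anticlockwise are in the steel lane, each spun loose by more than half a turn. The tube stayed in place; the hand-in gave no verdict.

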